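Refit the flip lid of a topping box with its hinge pin

ROBOT

A 6-joint arm with a two-finger parallel gripper is mounted at the origin on a cart in front of the work surface, level with it; the furniture and walls round the work are solid. World frame = base frame: x ahead of the robot, y to its left, z up, the work surface at z = 0. Lengths are in mm, angles in degrees, forces in N, time in s.
With the tool pointing down it reaches from about 300 to 850 mm from the base axis. Payload 4.2 kg.
Tool frame: the origin (TCP) lies at the very end of the fingers, on their centre line; the grasp point (between the pads) lies 19 mm behind it (env.tcp_to_grasp is the distance from the TCP to the grasp point, in mm); z points along the fingers, y is the line along which they close (so a half turn about z gives the same grasp; the last joint's range is limited). The gripper opens to 91 mm and grips with 3 to 60 N. Pads are 32 mm wide; open, the fingers measure 118 mm over their backs; the gripper's body (76 mm by 178 mm) begins 60 mm behind the grasp point.
Start: joints at [69.729, 18.312, 89.639, -0, 72.044, -1.146], TCP at [188.393, 543.278, 213.976] pointing down, gripper open.
Joint ranges: [-177.97, 177.97], [-48.28, 115.42], [12.27, 149.76], [-77.06, 257.06], [2.81, 150.46], [-146.56, 146.56]. Speed limits (degrees/s): [147.25, 147.25, 180, 180, 180, 180].

INTERFACE

Orientations are given as [roll, pitch, yaw] about the fixed x, y, z axes, in that order (R = Rz(yaw) Ry(pitch) Rx(roll)).
In Python, from workcell import env gives the robot as it stands.
- The arm moves only by the tool move_arm, never from a script. Its argument "plan" is a list of rows, each a list of 3 entries, a list of its own where there are three numbers: the shift along the world's x, y, z in cm, then the turn about the world's z in degrees, then the closure, from 0 (fully open) to 1 (shut). In form: [[[x, y, z], turn, claw], ...]. A call has 1 to 5 rows; each row shifts and turns the commanded pose from where the row before left it; what a row does not reach is not made up. A row lasts 1/10 s, in which the tool goes at most 50 mm and 8.59 degrees, less where a joint would pass 70% of its speed; a pose out of reach is approached as far as the arm can. A call is refused whole if a number of a shift passes 5 or a number of a turn 8.59, either way. A call with a gripper value outside its range is refused whole. The fingers move at their own pace and stop on an object; "squeeze" is the grip in N (left out, the last holds). Time passes only in rows, so rows that do not move let the fingers close. It gives the time, the measured TCP pose, the force, the opening and the grip force at its end, in the units of the state.
- env.state(): the state, without advancing time (a new reading comes with each control period).
- env.grab_frame(name): name is "scene" or "top" or "wrist"; returns a dict with "frame" (480x640x3 uint8, red, green, blue), "z_map" (480x640 float32, mm along the optical axis (not along the pixel's ray), 0 where there is no reading), "fovy" (degrees; the focal length in pixels is half the picture's height over the tangent of half this angle, whatever the lens; pixels are square), "cx", "cy" (the principal point, pixels), "position" and "orientation" of the camera in the world. Camera axes: x right, y down, z forward; pixel columns grow to the right and rows downward; lengths in mm; the calibration is good to about 2 mm. A picture is of the moment at which its call begins.
- env.job_done(): hands the job in; it is judged then, once.
Trained networks look in a picture, given as the dict that the camera call returned (one of the last four; its "shot" number tells which), for a name from the list of things; names that differ only in an ending like _2 or _b are one class to them, and where a whole thing is asked for, a point or a joint stands for the part that bears it (a point fixed in the world has none). Each returns a list of dicts, best first, with "score" (0 to 1); they miss things now and then, are a little off and sometimes report something else, mostly with a low value. They report only what shows in the picture. A call takes as long as a camera call. They do not tell look-alikes from the thing itself.
- env.search_frame(picture, label): "point" ([column, row] in pixels, amid what is visible of it).
- env.landmark_of(picture, label): "point" ([column, row] in pixels: a listed point, or the origin of a listed thing).
The state is a dict: "time_s": time; "qpos": joint angles; "qvel": joint speeds; "effort": joint torques, N m; "ee_pos": TCP position; "ee_rot": TCP orientation; "force": force on the tool from outside, world axes, zero at the start; "torque": the same for the moment, N m; "gripper_width": finger opening in mm; "gripper_force": force on a finger pad.
Only numpy, scipy, OpenCV 4.12 (cv2) and the standard library are available. Lean on these libraries where they do the work, as an engineer would, in place of code of your own. Each camera call takes 0.05 s, during which the arm holds its last target. There are 200 camera calls.

TASK

The flip lid of the steel topping box has been washed and taken off its hinge. Set the lid back flat on the open front half of the box so that its two hinge barrels line up between the three on the box, slide the hinge pin lengthwise through all five barrels, from either side, until its square grip stops against the end barrel, and then swing the lid open by its handle until it leans back on its stops and stays open by itself. Leave the shakers, the ramekin and the lime behind it standing where they are.

Things in the scene. Friction and masses are not known exactly. Their poses are not given: they have to be found in the camera images.
- topping_box: Fixed steel box 206 x 206 mm with a pan of food in it, rim 108 mm above the worktop. Origin: centre of its underside, on the worktop; z up, y along the hinge line. The front (-x) half is open; the rear half, from x = +1 mm back, is covered by a deck (top at z = 111 mm) with three hinge barrels in a row at its front edge.
- box_hinge (a point): Middle of the box's hinge line (box frame 0, 0, 126 mm), axes as the box. The three box barrels are tubes along y, 18 mm long, 21 mm outside, 12 mm bore, centred at y = -66, 0 and +66 mm; the outer faces of the end ones are at y = -75 and +75 mm, and a pin may enter from either.
- flip_lid: Loose steel lid, 0.26 kg: flat sheet 90 (x) by 204 (y) by 3 mm with a 6 mm bead round it. Origin: centre of the sheet's underside; z up when flat. Two hinge barrels stand behind its rear (+x) edge. Once pinned it swings front edge up and over: it balances near 90 degrees from shut, falls back beyond that, and its two stop tabs meet the deck and hold it at about 115 degrees.
- lid_hinge (a point): Middle of the lid's hinge line (lid frame +60, 0, +18 mm), axes as the lid. Lid barrels: 18 mm long along y, 21 mm outside, 12 mm bore, centred at y = -43.5 and +43.5 mm. With the lid flat on the rim and this point on box_hinge, each lid barrel has 4.5 mm to the end barrel beside it; the sheet ends 15 mm in front of the hinge line.
- lid_handle (a point): Middle of the lid's round handle bar (lid frame +8, 0, +43 mm), close above the lid's centre of mass: 10 mm thick, 90 mm straight along the lid's y, 35 mm of free height under it. It can be gripped from above, one finger in front and one behind, and turns in the grip as the lid swings.
- hinge_pin: Loose hinge pin, 0.09 kg, 221 mm long, lying on the worktop: a square grip 16 x 16 x 56 mm from which a round 9 mm shaft runs 165 mm to the pin's -y, its last 12 mm tapered to 4 mm. Origin: centre of the grip (8 mm above the worktop), on the shaft's axis. The grip cannot enter the bores and is the stop; the pin balances within its grip.
- pin_tip (a point): The pin's pointed end (pin frame 0, -193, 0 mm).
- pin_mid (a point): Point on the shaft's axis, 75 mm from the grip's end (pin frame 0, -103, 0 mm); it lies on box_hinge when the pin is fully home, from either side.
- salt_shaker: Shaker with white filling and grey cap, 44 x 44 x 90 mm, behind the work; origin at the centre of its underside. Leave it alone.
- chilli_shaker: Shaker of the same shape with grey filling, 44 x 44 x 90 mm, behind the work; origin at the centre of its underside. Leave it alone.
- ramekin: Small white filled ramekin, 67 mm across, 42 mm high, behind the work; origin at the centre of its underside. Leave it alone.
- lime: A lime, 57 x 46 x 45 mm, behind the work; origin at its underside. Leave it alone.
Mind the look-alikes: they are no part of the job. There is more than one size of the flip_lid; the one meant has the size given above.

How it is judged:
By the outcome, as a careful person would: the job done as asked, in the order asked, and still so for the second after the job is handed in, with the robot touching nothing.
It also fails if it takes over 72 s, if anything falls off the work surface, if the arm or the gripper's body presses on something with over 40 N, if the wrist force passes 120 N, or if a joint passes its speed limit or range.

## Working session

There is one attempt and no reset: what is moved stays moved. The work goes in short steps, Python scripts to look and compute and a tool call to move; the robot and the scene stay as the last step left them, time stands still between calls to the robot, and variables do not carry over. Pictures are saved under pics/ and viewed, at most 10 in all, crops included, and the job is handed in when it is done.

Besides the shell and the picture viewer there is one more tool, called after "Call:" as name(argument=value, ...) on one line, values as JSON. move_arm: Moves the arm, as the interface text tells. Its arguments: {"type":"object","properties":{"plan":{"type":"array","items":{"type":"array"}},"squeeze":{"type":"number"}},"required":["plan"]}

```bash
mkdir -p pics
cat > h.py <<'E'
from workcell import env
import numpy as np, cv2
from scipy.spatial.transform import Rotation as Rn
def cam(f):
    fl=240/np.tan(np.radians(f["fovy"])/2)
    o=np.array(f["orientation"],float)
    R=o if o.shape==(3,3) else Rn.from_euler('xyz',o,degrees=True).as_matrix()
    return fl,R,np.array(f["position"],float)
def p3(f,uv,z=None):
    "pixel->world; z: intersect with height, else z_map"
    fl,R,p=cam(f); u,v=uv
    d=R@np.array([(u-f["cx"])/fl,(v-f["cy"])/fl,1])
    if z is not None: return p+d*(z-p[2])/d[2]
    return p+d*float(f["z_map"][int(round(v)),int(round(u))])
def cloud(f):
    fl,R,p=cam(f); v,u=np.mgrid[:480,:640]
    d=np.stack([(u-f["cx"])/fl,(v-f["cy"])/fl,np.ones(u.shape)],-1)*f["z_map"][...,None]
    return d@R.T+p
def save(f,name,box=None,s=1):
    im=f["frame"][...,::-1]
    if box: im=im[box[1]:box[3],box[0]:box[2]]
    cv2.imwrite("pics/"+name,cv2.resize(im,None,fx=s,fy=s,interpolation=cv2.INTER_CUBIC))
E
python3 - <<'E'
from h import *
s=env.state(); print({k:s[k] for k in("time_s","ee_pos","ee_rot","gripper_width","force")}, env.tcp_to_grasp)
ims=[]
for n in("top","scene"):
    f=env.grab_frame(n); ims.append(f["frame"]); print(n,f["position"],f["orientation"],f["fovy"],f["cx"],f["cy"])
    np.save(n+"0.npy",cloud(f))
    for l in["topping_box","box_hinge","flip_lid","lid_hinge","lid_handle","hinge_pin","pin_tip","pin_mid","salt_shaker","chilli_shaker","ramekin","lime"]:
        print(l,[(np.round(r["point"]).tolist(),round(r["score"],2),np.round(p3(f,r["point"])).tolist()) for r in env.landmark_of(f,l)[:3]])
    save(f,n+"0.png")
E
```

```text
{'time_s': 0.0, 'ee_pos': array([188.20702781, 542.77964828, 213.12127992]), 'ee_rot': array([-1.79898882e+02, -1.18386242e-03,  1.60875007e+02]), 'gripper_width': 90.86970184543878, 'force': array([-0.57504215, -0.14922803,  0.09484968])} 18.8
top [ 228.43027703  -68.39851595 1549.42458789] [-167.91850951   -0.37602617  -85.15240012] 56.28615751446741 317.83587725056196 240.09286779497063
topping_box [([302.0, 244.0], 0.72, [526.0, 1.0, 68.0]), ([219.0, 201.0], 0.62, [664.0, 308.0, 25.0]), ([298.0, 234.0], 0.29, [545.0, 14.0, 130.0])]
box_hinge [([301.0, 234.0], 0.93, [546.0, 2.0, 138.0])]
flip_lid [([461.0, 273.0], 0.97, [487.0, -557.0, 0.0]), ([394.0, 264.0], 0.73, [490.0, -313.0, 52.0])]
lid_hinge [([399.0, 254.0], 0.8, [533.0, -339.0, 0.0]), ([456.0, 284.0], 0.57, [445.0, -542.0, 3.0])]
lid_handle [([463.0, 279.0], 0.65, [463.0, -562.0, 11.0]), ([399.0, 266.0], 0.56, [484.0, -332.0, 52.0])]
hinge_pin [([192.0, 245.0], 0.62, [500.0, 384.0, 15.0])]
pin_tip [([248.0, 250.0], 0.51, [503.0, 192.0, 1.0])]
pin_mid [([220.0, 246.0], 0.68, [506.0, 285.0, 16.0]), ([299.0, 236.0], 0.58, [5
[... 751 characters left out ...]
0])]
lid_hinge [([391.0, 318.0], 0.74, [569.0, -325.0, 5.0])]
lid_handle [([372.0, 322.0], 0.88, [482.0, -337.0, 51.0]), ([430.0, 378.0], 0.72, [471.0, -554.0, 28.0])]
hinge_pin [([232.0, 218.0], 0.72, [494.0, 366.0, 18.0])]
pin_tip [([263.0, 244.0], 0.53, [430.0, 81.0, 102.0]), ([285.0, 213.0], 0.15, [670.0, 294.0, 1.0])]
pin_mid [([246.0, 231.0], 0.52, [506.0, 296.0, -4.0]), ([261.0, 241.0], 0.44, [430.0, 93.0, 105.0])]
salt_shaker [([383.0, 277.0], 0.55, [667.0, -195.0, 17.0]), ([376.0, 321.0], 0.21, [528.0, -306.0, 2.0])]
chilli_shaker [([402.0, 290.0], 0.72, [671.0, -270.0, 13.0])]
ramekin [([300.0, 222.0], 0.51, [574.0, 82.0, 115.0])]
lime [([286.0, 212.0], 0.66, [678.0, 299.0, -3.0])]
```

View pics/top0.png

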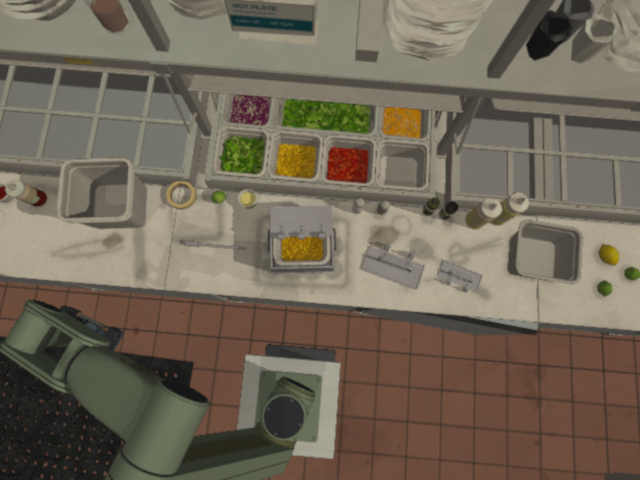

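View pics/scene0.png

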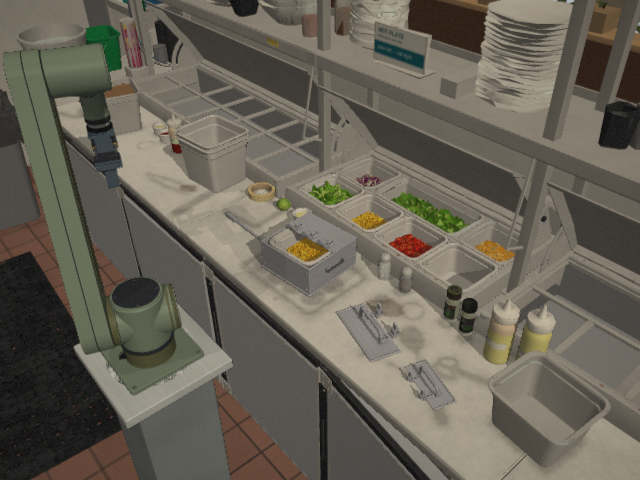

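Run:
```python
from h import *
f=env.grab_frame("top"); P=cloud(f); save(f,"crop1.png",(340,220,500,310),5)
for n,(x0,y0,x1,y1) in dict(A=(355,235,430,295),B=(432,252,490,300)).items():
    Q=P[y0:y1,x0:x1].reshape(-1,3); print(n,"z pct",np.percentile(Q[:,2],[2,20,50,80,98]).round(1))
    c=f["frame"][y0:y1,x0:x1].reshape(-1,3).astype(int)
    g=f["frame"][y0:y1,x0:x1]; gray=cv2.cvtColor(g,cv2.COLOR_RGB2GRAY)
    t,m=cv2.threshold(gray,0,255,cv2.THRESH_BINARY_INV+cv2.THRESH_OTSU)
    k,lab,st,ce=cv2.connectedComponentsWithStats(m); i=1+st[1:,4].argmax(); v,u=np.where(lab==i)
    W=np.array([p3(f,(a+x0,b+y0),4)[:2] for a,b in zip(u,v)],np.float32); print(t,cv2.minAreaRect(W),len(W))
```

```text
A z pct [-6.8 -1.8  1.5  5.5 46.4]
144.0 ((526.0139770507812, -325.3391418457031), (222.9183349609375, 184.0687255859375), 71.84508514404297) 2441
B z pct [-6.7 -2.1  1.1  4.6 29.1]
144.0 ((492.4527282714844, -571.4618530273438), (196.19192504882812, 144.80271911621094), 76.83950805664062) 1239
```

View pics/crop1.png

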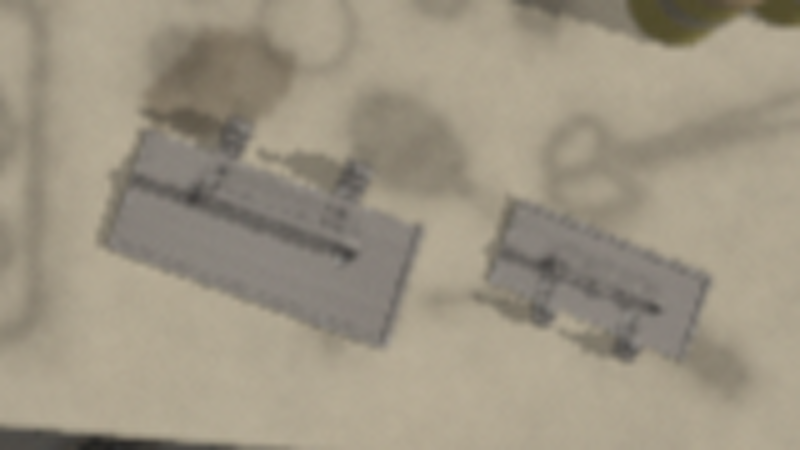

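Two lids: A at top pixels (393,266), about 202 × 88 mm, and B at (460,275), about 144 mm long. A fits the 90 × 204 mm size given, so A is the one. The crop confirms this and shows its barrels on the far (+x) side. The pin lies at (180–245, 245) in the top picture. Next I move the wrist camera over lid A.

Call:
move_arm(plan=[[[1.4,-4.35,0.6],-4.5,0],[[1.4,-4.35,0.6],-4.5,0],[[1.4,-4.35,0.6],-4.5,0],[[1.4,-4.35,0.6],-4.5,0],[[1.4,-4.35,0.6],-4.5,0]])

```text
time_s: 1.85
ee_pos: [258.6, 324.1, 244.3]
ee_rot: [180.0, 0.0, 138.2]
force: [0.0, -0.5, 0.7]
gripper_width: 91.4
gripper_force: 0.0
```

Call:
move_arm(plan=[[[1.4,-4.35,0.6],-4.5,0],[[1.4,-4.35,0.6],-4.5,0],[[1.4,-4.35,0.6],-4.5,0],[[1.4,-4.35,0.6],-4.5,0],[[1.4,-4.35,0.6],-4.5,0]])

```text
time_s: 2.35
ee_pos: [328.5, 106.6, 274.6]
ee_rot: [179.9, 0.0, 115.7]
force: [1.0, 0.1, -0.0]
gripper_width: 91.4
gripper_force: 0.0
```

Run:
```python
from h import *
s=env.state(); print(s["time_s"],s["ee_pos"],s["ee_rot"],s["qpos"])
f=env.grab_frame("wrist");print(f["position"],f["orientation"],f["fovy"],f["cx"],f["cy"])
save(f,"w1.png"); P=cloud(f); np.save("w1.npy",P)
for l in["topping_box","box_hinge","hinge_pin","pin_tip","pin_mid"]:
    print(l,[(np.round(r["point"]).tolist(),round(r["score"],2),np.round(p3(f,r["point"]),1).tolist()) for r in env.landmark_of(f,l)[:3]])
```

```text
2.35 [328.49158707 106.57354999 274.56536927] [1.79912930e+02 1.31152317e-02 1.15717729e+02] [ 1.60648632e+01 -5.40473801e+00  1.08531096e+02  1.71559357e-03
  7.67856061e+01 -9.65326631e+00]
[298.19950301 169.8404579  445.41994278] [ 1.65388102e+02 -8.79830988e-02  2.56964044e+01] 62.670427586578384 320.1984647760195 236.33378860137952
topping_box [([436.0, 344.0], 0.64, [338.9, 141.7, 370.8]), ([495.0, 197.0], 0.36, [508.7, 193.1, 0.2])]
box_hinge []
hinge_pin [([602.0, 24.0], 0.81, [505.3, 385.5, 15.3])]
pin_tip [([499.0, 201.0], 0.56, [514.2, 191.7, 0.7])]
pin_mid [([542.0, 116.0], 0.94, [503.5, 288.5, 7.3])]
```

Call:
move_arm(plan=[[[1.4,-4.35,0.6],-4.5,0],[[1.4,-4.35,0.6],-4.5,0],[[1.4,-4.35,0.6],-4.5,0],[[1.4,-4.35,0.6],-4.5,0],[[1.4,-4.35,0.6],-4.5,0]])

```text
time_s: 3.15
ee_pos: [399.2, -109.0, 304.0]
ee_rot: [180.0, -0.0, 93.4]
force: [1.0, 0.7, -0.6]
gripper_width: 91.1
gripper_force: 0.0
```

Call:
move_arm(plan=[[[1.4,-4.35,-0.6],-4.5,0],[[1.4,-4.35,-0.6],-4.5,0],[[1.4,-4.0,-0.6],-4.5,0],[[1.4,-3.0,-0.6],-4.5,0],[[1.4,-2.0,-0.6],-4.5,0]])

```text
time_s: 3.65
ee_pos: [470.1, -286.2, 272.8]
ee_rot: [-179.9, -0.0, 70.8]
force: [0.4, 0.7, -0.0]
gripper_width: 91.2
gripper_force: 0.0
```

Run:
```python
from h import *
s=env.state(); print(s["time_s"],s["ee_pos"],s["ee_rot"])
f=env.grab_frame("wrist");print(f["position"],f["orientation"])
save(f,"w2.png"); P=cloud(f); np.save("w2.npy",P)
for l in["flip_lid","lid_hinge","lid_handle","salt_shaker"]:
    print(l,[(np.round(r["point"]).tolist(),round(r["score"],2),np.round(p3(f,r["point"]),1).tolist()) for r in env.landmark_of(f,l)[:3]])
m=(P[...,2]>35)&(P[...,2]<60); k,lab,st,ce=cv2.connectedComponentsWithStats(m.astype(np.uint8))
for i in range(1,k):
    if st[i,4]>60:
        Q=P[lab==i]; print(st[i],Q.mean(0).round(1),cv2.minAreaRect(Q[:,:2].astype(np.float32)))
```

```text
3.65 [ 470.12421817 -286.24198269  272.83780774] [-1.79945400e+02 -1.02673921e-02  7.08361375e+01]
[ 494.19799817 -219.89899355  443.70683994] [ 1.65416353e+02  5.26436018e-02 -1.91889414e+01]
flip_lid [([342.0, 221.0], 0.77, [486.1, -319.4, 4.2]), ([389.0, 390.0], 0.74, [491.2, -267.6, 379.9])]
lid_hinge []
lid_handle [([357.0, 226.0], 0.93, [499.4, -319.7, 46.5])]
salt_shaker [([483.0, 35.0], 0.66, [667.2, -185.5, 39.2])]
[237   0  69  36 595] [ 484.5 -107.    47.2] ((486.17449951171875, -106.88833618164062), (67.22276306152344, 1.937097191810608), 5.615160942077637)
[478   0  44  49 898] [ 673.4 -183.3   47.5] ((678.1585693359375, -182.636962890625), (24.963760375976562, 41.82431411743164), 11.334442138671875)
[  547     0    93   263 14258] [ 749.9 -297.8   47.3] ((765.9307861328125, -311.2076721191406), (270.7968444824219, 74.02682495117188), 89.8783950805664)
[500  92  38  45 726] [ 675.2 -263.9   47.4] ((680.852783203125, -265.0142822265625), (41.65352249145508, 26.62002182006836), 69.94721984863281)
[ 346  170   14  112 1049] [ 495.6 -317.3   47.2] ((494.51031494140625, -321.9809875488281), (121.2325210571289, 10.017387390136719), 74.39710998535156)
[396 177   8  15 101] [ 553.6 -292.6   44.8] ((553.8629760742188, -292.9565734863281), (13.763620376586914, 6.370848655700684), 73.5224609375)
[545 241  42  36 583] [ 689.8 -418.6   47.8] ((693.2828369140625, -421.36505126953125), (41.55238723754883, 20.104597091674805), 38.742591857910156)
[398 257   7  16  94] [ 530.4 -375.7   44.3] ((530.4306640625, -376.73486328125), (14.205171585083008, 5.960740089416504), 74.87826538085938)
```

View pics/w2.png

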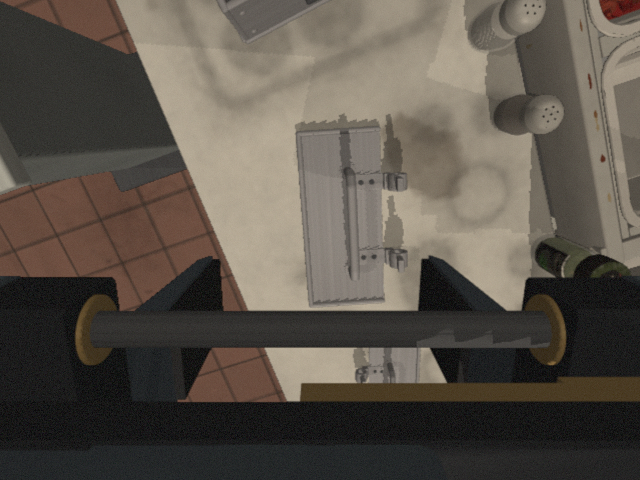

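Lid A in the wrist view: handle bar at (352,225), barrels at (400,181) and (398,260). Shakers at (505,25) and (530,112). Next I check the heights round the lid.

Run:
```python
from h import *
P=np.load("w2.npy"); 
for v in(176,181,186,260,265): print(v,P[v,378:414:2,2].round(0).tolist())
S=P[135:290,312:338].reshape(-1,3); A=np.c_[S[:,:2]-S[:,:2].mean(0),np.ones(len(S))]; print("sheet",np.linalg.lstsq(A,S[:,2],rcond=None)[0])
T=P[130:290,240:285].reshape(-1,3); print("table",np.median(T[:,2]))
yaw=np.radians(-15.65); X=np.array([np.cos(yaw),np.sin(yaw)]);Y=np.array([-X[1],X[0]])
m=(P[...,2]>39)&(P[...,2]<60); m[:160]=0;m[295:]=0;m[:,:340]=0;m[:,362:]=0
H=P[m]; a=H[:,:2]@X; b=H[:,:2]@Y; print("handle x",np.percentile(a,[2,50,98]),"y",np.percentile(b,[1,99]))
print(np.polyfit(b,a,1))
m=(P[...,2]>3)&(P[...,2]<20);m[:110]=0;m[310:]=0;m[:,:290]=0;m[:,385:]=0
print(cv2.minAreaRect(P[m][:,:2].astype(np.float32)))
# box in the same picture
m=(P[...,2]>60)&(P[...,2]<150);m[60:]=0; print(P[m].shape)
```

```text
176 [6.0, 8.0, 5.0, 9.0, 13.0, 21.0, 22.0, 26.0, 26.0, 28.0, 29.0, 30.0, 27.0, 29.0, 26.0, 1.0, 2.0, 1.0]
181 [4.0, 4.0, 5.0, 11.0, 10.0, 20.0, 22.0, 27.0, 28.0, 33.0, 46.0, 46.0, 46.0, 27.0, 24.0, 0.0, -1.0, 1.0]
186 [6.0, 5.0, 7.0, 12.0, 11.0, 20.0, 23.0, 24.0, 25.0, 33.0, 46.0, 46.0, 47.0, 27.0, 24.0, 1.0, 0.0, -1.0]
260 [6.0, 4.0, 4.0, 5.0, 12.0, 10.0, 20.0, 23.0, 26.0, 27.0, 44.0, 46.0, 44.0, 27.0, 24.0, -1.0, 0.0, 0.0]
265 [3.0, 3.0, 4.0, -0.0, 1.0, 0.0, 20.0, 23.0, 26.0, 26.0, 42.0, 46.0, 45.0, 28.0, 26.0, -1.0, -1.0, 1.0]
sheet [-0.10285904  0.09759354  6.37857325]
table 0.14199103772790522
handle x [558.23488286 562.73693177 567.716233  ] y [-231.45682451 -118.7373835 ]
[-3.24629748e-03  5.62244873e+02]
((487.0075378417969, -319.9341735839844), (206.09896850585938, 93.89717102050781), 74.50660705566406)
(2698, 3)
```

Call:
move_arm(plan=[[[0.5,4.9,0.6],0,0],[[0.5,4.9,0.6],0,0],[[0.5,4.9,0.6],0,0],[[0.5,4.9,0.6],0,0],[[0.5,4.9,0.6],3.6,0]])

```text
time_s: 4.4
ee_pos: [492.3, -37.8, 305.2]
ee_rot: [179.9, -0.0, 74.7]
force: [0.8, -0.5, 0.5]
gripper_width: 91.1
gripper_force: 0.0
```

Run:
```python
from h import *
s=env.state(); print(s["time_s"],s["ee_pos"],s["ee_rot"])
f=env.grab_frame("wrist");print(f["position"],f["orientation"])
save(f,"w3.png"); P=cloud(f); np.save("w3.npy",P)
for l in["topping_box","box_hinge","hinge_pin","pin_mid","pin_tip"]:
    print(l,[(np.round(r["point"]).tolist(),round(r["score"],2),np.round(p3(f,r["point"]),1).tolist()) for r in env.landmark_of(f,l)[:3]])
m=(P[...,2]>121)&(P[...,2]<145); k,lab,st,ce=cv2.connectedComponentsWithStats(m.astype(np.uint8))
for i in range(1,k):
    if st[i,4]>60:
        Q=P[lab==i]; print(st[i],Q.mean(0).round(1),Q[:,2].max(),cv2.minAreaRect(Q[:,:2].astype(np.float32)))
```

```text
4.4 [492.2813817  -37.83441998 305.15977457] [ 1.79913853e+02 -3.15036566e-02  7.47208882e+01]
[511.33587544  29.99978763 476.06693378] [ 1.65435114e+02 -9.16454605e-02 -1.53002968e+01]
topping_box [([352.0, 148.0], 0.86, [535.5, 11.7, 130.3]), ([497.0, 259.0], 0.16, [675.6, -162.9, 33.4])]
box_hinge [([364.0, 150.0], 0.84, [544.0, 7.6, 136.4])]
hinge_pin []
pin_mid []
pin_tip []
[321  64  31  31 611] [535.5  68.4 133.9] 138.4186747013601 ((536.0904541015625, 68.73724365234375), (20.99725341796875, 18.147499084472656), 6.090076923370361)
[349 141  29  28 526] [542.7   3.5 134.1] 138.43006441280613 ((543.3540649414062, 3.257388114929199), (21.038911819458008, 18.068737030029297), 6.213212490081787)
[375 211  27  26 494] [550.  -61.3 133.3] 138.46661191671683 ((550.6024780273438, -62.28697204589844), (20.893430709838867, 18.30925941467285), 6.922922611236572)
```

View pics/w3.png

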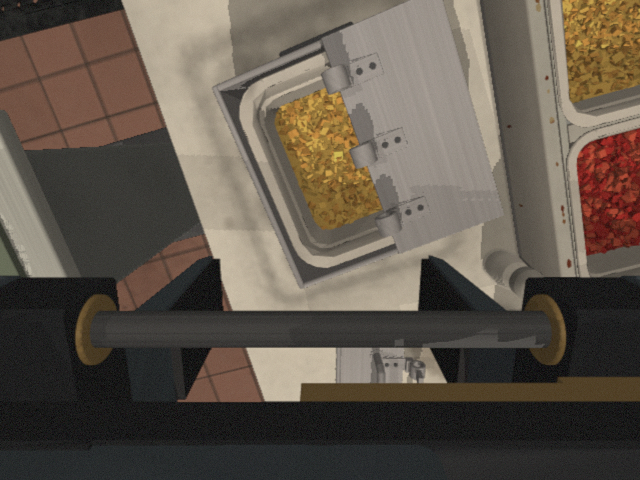

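Box barrels at (336,80), (364,155), (389,224). Rectangles fit to them come out 21 × 18 mm, so box_hinge is at (543.4, 3.2) with yaw +6.3°. The lid handle is at (494.6, -321.2) with yaw −15.6°. I go to grasp it.

Call:
move_arm(plan=[[[0.04,-4.72,-2.0],0,0],[[0.04,-4.72,-2.5],0,0],[[0.04,-4.72,-2.5],0,0],[[0.04,-4.72,-2.5],0,0],[[0.04,-4.72,-2.5],-0.3,0]])

```text
time_s: 5.2
ee_pos: [494.0, -267.2, 189.9]
ee_rot: [180.0, 0.0, 74.0]
force: [1.0, -0.3, -0.4]
gripper_width: 91.3
gripper_force: 0.0
```

Call:
move_arm(plan=[[[0.03,-4.72,-2.5],0,0],[[0,-0.02,-3.5],0,0],[[0,0,-3.5],0,0],[[0,0,-3.5],0,0],[[0,0,-2.0],0,0]])

```text
time_s: 5.7
ee_pos: [492.7, -309.1, 39.4]
ee_rot: [-179.7, -0.1, 74.0]
force: [0.5, -0.2, 0.4]
gripper_width: 91.0
gripper_force: 0.0
```

Run:
```python
from h import *
s=env.state(); print(s["time_s"],s["ee_pos"],s["ee_rot"],s["force"])
f=env.grab_frame("wrist"); P=cloud(f)
m=(P[...,2]>39)&(P[...,2]<60);k,lab,st,ce=cv2.connectedComponentsWithStats(m.astype(np.uint8))
for i in range(1,k):
    if st[i,4]>200:
        Q=P[lab==i]; print(st[i],Q.mean(0).round(1),cv2.minAreaRect(Q[:,:2].astype(np.float32)))
print([(np.round(r["point"]).tolist(),round(r["score"],2),np.round(p3(f,r["point"]),1).tolist()) for r in env.landmark_of(f,"lid_handle")[:3]])
```

```text
5.7 [ 492.72520814 -309.10962344   39.37157928] [-1.79730226e+02 -7.30793833e-02  7.39964909e+01] [ 0.52716392 -0.19398529  0.38666647]
[ 318  187   23  124 2683] [ 503.3 -289.4   47.1] ((502.97625732421875, -290.58050537109375), (55.02043151855469, 9.695985794067383), 74.43134307861328)
[434 207  19  35 559] [ 553.2 -292.3   44.9] ((553.6131591796875, -292.88739013671875), (14.1539945602417, 6.442605972290039), 74.889892578125)
[185 256  39  55 914] [ 450.9 -287.3   50.2] ((450.5223693847656, -291.61688232421875), (8.75993537902832, 28.237199783325195), 2.8177237510681152)
[418 256  39  55 936] [ 541.6 -313.3   50.1] ((539.6431884765625, -317.050048828125), (28.17417335510254, 8.804075241088867), 54.022193908691406)
[320 348  21  35 735] [ 488.6 -342.9   47.9] ((488.5981140136719, -343.3611145019531), (21.107025146484375, 9.584232330322266), 74.00479125976562)
[([330.0, 314.0], 0.7, [505.0, -278.7, 131.7])]
```

Call:
move_arm(plan=[[[0.1,-0.6,-0.6],0.4,0],[[0.09,-0.6,-0.6],0,0],[[0,0,-0.4],0,0.9],[[0,0,0],0,1],[[0,0,0],0,1]], squeeze=30)

```text
time_s: 6.3
ee_pos: [497.6, -320.4, 26.9]
ee_rot: [180.0, 0.0, 74.6]
force: [-0.0, 0.4, -0.3]
gripper_width: 70.0
gripper_force: 0.0
```

Call:
move_arm(plan=[[[0,0,0],0,1],[[0,0,0],0,1],[[0,0,0],0,1]])

```text
time_s: 6.6
ee_pos: [497.6, -320.3, 26.7]
ee_rot: [180.0, 0.0, 74.6]
force: [-0.3, -0.3, -0.9]
gripper_width: 45.7
gripper_force: 0.0
```

Call:
move_arm(plan=[[[-0.3,-0.05,-0.3],0,1],[[0,0,0],0,1],[[0,0,0],0,1],[[0,0,0],0,1],[[0,0,0],0,1]])

```text
time_s: 7.1
ee_pos: [494.4, -320.9, 23.5]
ee_rot: [-180.0, -0.0, 74.6]
force: [0.5, -0.8, -1.2]
gripper_width: 9.3
gripper_force: 30.0
```

Call:
move_arm(plan=[[[0,0,0],0,1],[[0,0,0.5],0,1],[[0,0,2],0,1],[[0,0,3],0,1],[[0,0,3],0,1]])

```text
time_s: 7.6
ee_pos: [493.9, -320.4, 108.8]
ee_rot: [-179.9, -0.0, 74.6]
force: [-0.2, 0.3, -3.3]
gripper_width: 8.9
gripper_force: 30.0
```

Call:
move_arm(plan=[[[0,2,3.5],2.7,1],[[0,4,3],2.7,1],[[0,4.5,1.5],2.7,1],[[0,4.5,1.0],2.7,1],[[0,4.5,0],2.7,1]])

```text
time_s: 8.1
ee_pos: [494.9, -124.4, 200.2]
ee_rot: [179.8, 0.0, 88.1]
force: [0.9, 0.7, -2.7]
gripper_width: 9.1
gripper_force: 30.0
```

Call:
move_arm(plan=[[[0,4.5,0],2.7,1],[[0,4.5,0],2.7,1],[[-0.2,2.5,0],2.7,1],[[0,0.8,0],0,1],[[0,0,0],0,1]])

```text
time_s: 8.6
ee_pos: [492.2, -2.3, 198.4]
ee_rot: [-180.0, 0.0, 96.3]
force: [-0.6, 0.2, -3.0]
gripper_width: 9.4
gripper_force: 30.0
```

```bash
cat > barr.py <<'E'
from h import *
def look(name,zlo=100):
    s=env.state(); print(s["time_s"],s["ee_pos"].round(1),s["ee_rot"].round(2),s["force"].round(1),s["gripper_width"])
    f=env.grab_frame("wrist"); P=cloud(f); np.save("w.npy",P)
    if name: save(f,name)
    for l in["lid_hinge","box_hinge","lid_handle"]:
        print(l,[(np.round(r["point"]).tolist(),round(r["score"],2),np.round(p3(f,r["point"]),1).tolist()) for r in env.landmark_of(f,l)[:3]])
    return f,P
E
python3 -c "
from barr import *
look('w4.png')"
```

```text
8.6 [492.2  -2.3 198.4] [-1.7999e+02  2.0000e-02  9.6250e+01] [-0.6  0.2 -3. ] 9.408209119152225
lid_hinge []
box_hinge [([399.0, 246.0], 0.83, [540.8, 6.6, 136.2])]
lid_handle [([325.0, 309.0], 0.78, [494.5, 0.1, 223.7])]
```

View pics/w4.png

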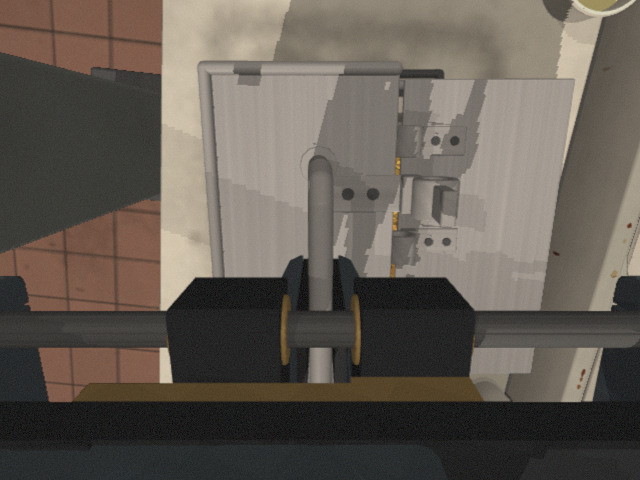

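The lid hangs level over the box. One lid barrel shows at (435,203) and the box's left and middle barrels lie below it. Now I measure the held lid.

Run:
```python
from h import *
P=np.load("w.npy"); a=np.radians(6.25); X=np.array([np.cos(a),np.sin(a)]);Y=np.array([-X[1],X[0]]); O=np.array([543.35,3.25])
def loc(Q): d=Q[:,:2]-O; return np.c_[d@X,d@Y,Q[:,2]]
Q=loc(P[95:250,225:300].reshape(-1,3)); Q=Q[(Q[:,2]>165)&(Q[:,2]<190)]
print("sheet fit a,b,c",np.linalg.lstsq(np.c_[Q[:,:2],np.ones(len(Q))],Q[:,2],rcond=None)[0])
Q=loc(P[165:245,398:475].reshape(-1,3)); Q=Q[(Q[:,2]>186)&(Q[:,2]<235)]
print("barrel",np.percentile(Q,[1,50,99],axis=0)); 
B=Q[Q[:,2]<206]; print(np.percentile(B,[1,50,99],axis=0))
Q=loc(P.reshape(-1,3)); e=Q[(Q[:,2]>168)&(Q[:,2]<190)]; print("lid ext",np.percentile(e,[.2,99.8],axis=0))
```

```text
sheet fit a,b,c [-2.21953069e-02 -2.07583976e-04  1.77778541e+02]
barrel [[-11.56758967  34.06758297 186.12652247]
 [ -3.74727444  44.18246296 201.94720501]
 [  9.48191467  51.44861733 221.6850141 ]]
[[-11.96911259  33.92386918 186.08618896]
 [ -5.52839417  45.16599049 199.30273232]
 [  9.5880383   51.4734051  205.2233417 ]]
lid ext [[-1.05053038e+02 -1.41203595e-01  1.76674586e+02]
 [-1.62200023e+00  1.01595464e+02  1.86974685e+02]]
```

Call:
move_arm(plan=[[[0.04,0.06,-1.6],0,1],[[0,0,-1.6],0,1],[[0,0,-1.5],0,1],[[0,0,-1.0],0,1],[[0,0,-0.4],0,1]])

```text
time_s: 9.3
ee_pos: [492.4, -3.1, 136.5]
ee_rot: [-179.9, -0.0, 96.1]
force: [0.3, -0.6, -2.8]
gripper_width: 9.0
gripper_force: 30.0
```

Call:
move_arm(plan=[[[0,0,-0.2],0,1],[[0,0,-0.2],0,1],[[0,0,-0.1],0,1]])

```text
time_s: 9.6
ee_pos: [493.2, -2.4, 132.8]
ee_rot: [179.9, 0.0, 96.2]
force: [-0.3, 0.0, -3.0]
gripper_width: 9.2
gripper_force: 30.0
```

Call:
move_arm(plan=[[[0,0,-0.1],0,1],[[0,0,-0.1],0,1]])

```text
time_s: 9.8
ee_pos: [492.7, -2.3, 130.9]
ee_rot: [-180.0, 0.0, 96.2]
force: [-3.3, -0.6, 3.9]
gripper_width: 9.5
gripper_force: 30.0
```

```bash
cat > m.py <<'E'
from barr import *
import sys
f,P=look(None); save(f,sys.argv[1])
a=np.radians(6.3); X=np.array([np.cos(a),np.sin(a)]);Y=np.array([-X[1],X[0]]); O=np.array([543.35,3.25])
d=P.reshape(-1,3); d=np.c_[(d[:,:2]-O)@X,(d[:,:2]-O)@Y,d[:,2]]
Q=d[(d[:,0]>-100)&(d[:,0]<-75)&(abs(d[:,1])<98)&(d[:,2]>95)&(d[:,2]<125)]
if len(Q)>50: print("sheet fit",np.linalg.lstsq(np.c_[Q[:,:2],np.ones(len(Q))],Q[:,2],rcond=None)[0], Q[:,2].mean())
for y in(66,43.5,0,-43.5,-66):
    Q=d[(abs(d[:,0])<16)&(abs(d[:,1]-y)<10)&(d[:,2]>127)&(d[:,2]<139)]
    if len(Q)>20: print(y,len(Q),"x",np.percentile(Q[:,0],[2,98]).round(1),"y",np.percentile(Q[:,1],[2,98]).round(1),"ztop",np.percentile(Q[:,2],95).round(1))
E
python3 m.py w5.png
```

```text
9.8 [492.7  -2.3 130.9] [-1.7999e+02  1.0000e-02  9.6190e+01] [-3.3 -0.6  3.9] 9.543809497015852
lid_hinge []
box_hinge [([427.0, 286.0], 0.66, [513.1, 37.4, 219.2])]
lid_handle [([322.0, 311.0], 0.97, [490.1, 30.5, 222.7])]
sheet fit [-3.81096311e-02  3.08648439e-03  1.08488227e+02] 111.99570367252609
66 2118 x [-10.3   8.2] y [57.6 74.8] ztop 136.9
43.5 1150 x [-8.5 10.4] y [34.  51.2] ztop 136.5
0 252 x [-10.3   8.9] y [6.1 9.5] ztop 135.6
```

View pics/w5.png

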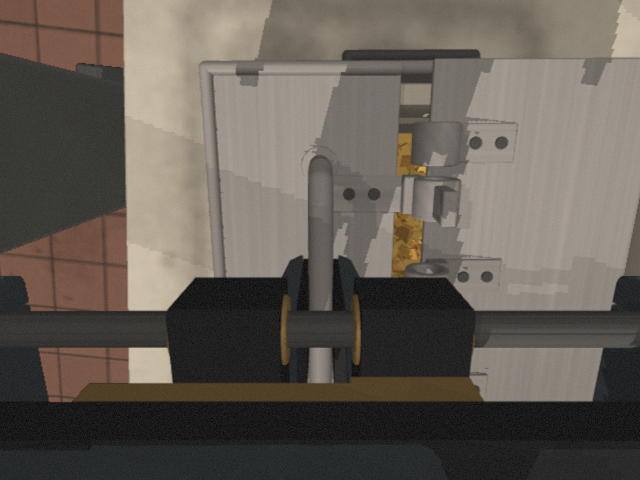

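Contact, with the lid slightly nose-up. Its barrel at (435,203) sits between the box barrels at (437,143) and (427,275), about 1–1.5 mm too far back. I ease it forward 1 mm and release it with a small opening.

Call:
move_arm(plan=[[[-0.1,0,0.05],0,1],[[0,0,0],0,0.56],[[0,0,0],0,0.56],[[0,0,0],0,0.56],[[0,0,0],0,0.56]])

```text
time_s: 10.5
ee_pos: [492.1, -2.3, 131.1]
ee_rot: [180.0, 0.0, 96.2]
force: [-0.1, -0.3, -0.4]
gripper_width: 38.4
gripper_force: 0.0
```

Call:
move_arm(plan=[[[0,0,0],0,0.56],[[0,0,2],0,0.56],[[0,0,4.5],0,0.56],[[0,-3,4.5],0,0.3],[[0,-5,4],0,0]])

```text
time_s: 11.0
ee_pos: [492.6, -68.7, 271.6]
ee_rot: [179.8, 0.0, 96.4]
force: [1.0, -0.8, 0.0]
gripper_width: 53.1
gripper_force: 0.0
```

```bash
python3 m.py w6.png
```

```text
11.0 [492.6 -68.7 271.6] [1.798e+02 2.000e-02 9.636e+01] [ 1.  -0.8  0. ] 53.09506585911107
lid_hinge []
box_hinge [([396.0, 136.0], 0.59, [543.0, 6.2, 137.0])]
lid_handle [([331.0, 140.0], 0.9, [494.0, -1.9, 155.1])]
sheet fit [-1.46173237e-02  7.45963449e-04  1.09961909e+02] 111.24880622700289
66 774 x [-10.    8.8] y [57.1 74.3] ztop 137.0
43.5 463 x [-9.1  9.8] y [33.8 50.7] ztop 136.2
0 628 x [-9.9  8.8] y [-8.5  8.5] ztop 137.1
-43.5 399 x [-9.3  9.8] y [-52.9 -35.9] ztop 136.6
-66 566 x [-9.9  8.9] y [-74.4 -57. ] ztop 136.9
```

The lid lies flat, its barrels within about 1 mm of the box's. Next the pin, viewed from above.

Call:
move_arm(plan=[[[0,4.8,0.5],-0.8,0],[[0,4.9,0.5],-0.8,0],[[0,4.9,0],-0.8,0],[[0,4.9,0],-0.8,0],[[0,4.9,-0.5],-0.8,0]])

```text
time_s: 11.7
ee_pos: [490.5, 177.8, 272.5]
ee_rot: [-179.9, 0.0, 92.2]
force: [0.1, -0.0, -0.0]
gripper_width: 91.1
gripper_force: 0.0
```

Call:
move_arm(plan=[[[0,4.9,-0.5],-0.8,0],[[0,4.8,-1],-0.8,0],[[0,0,0],0,0]])

```text
time_s: 12.0
ee_pos: [489.1, 277.5, 254.7]
ee_rot: [-179.6, 0.0, 91.0]
force: [-0.5, 0.1, -0.9]
gripper_width: 91.1
gripper_force: 0.0
```

```bash
cat > pin.py <<'E'
from h import *
import sys
s=env.state(); print(s["time_s"],s["ee_pos"].round(1),s["ee_rot"].round(2),s["gripper_width"])
f=env.grab_frame("wrist"); P=cloud(f); save(f,sys.argv[1])
for l in["hinge_pin","pin_mid","pin_tip"]:
    print(l,[(np.round(r["point"]).tolist(),round(r["score"],2),np.round(p3(f,r["point"]),1).tolist()) for r in env.landmark_of(f,l)[:3]])
m=(P[...,2]>4.5)&(P[...,2]<30)&(P[...,1]>180)&(P[...,1]<440)&(P[...,0]>440)&(P[...,0]<570)
k,lab,st,ce=cv2.connectedComponentsWithStats(m.astype(np.uint8))
for i in range(1,k):
    if st[i,4]>100:
        Q=P[lab==i]; print(st[i],Q.mean(0).round(1),cv2.minAreaRect(Q[:,:2].astype(np.float32)))
        g=Q[Q[:,2]>12.5]
        if len(g)>50: print(" grip",len(g),cv2.minAreaRect(g[:,:2].astype(np.float32)),np.percentile(g[:,2],[50,98]))
E
python3 pin.py w7.png
```

```text
12.0 [489.1 277.5 254.7] [-1.7963e+02  2.0000e-02  9.0980e+01] 91.08436848676249
hinge_pin [([341.0, 92.0], 0.7, [506.3, 388.0, 16.8])]
pin_mid [([336.0, 194.0], 0.78, [505.0, 286.4, 12.3])]
pin_tip [([336.0, 272.0], 0.89, [506.5, 199.6, 11.9])]
[ 333   62   20  214 2245] [508.2 328.9  13.4] ((508.4395751953125, 305.0482177734375), (220.55992126464844, 16.196617126464844), 89.88065338134766)
 grip 1269 ((508.02032470703125, 308.1629943847656), (214.40579223632812, 16.02667999267578), 89.53689575195312) [15.51930809 17.59005824]
```

View pics/w7.png

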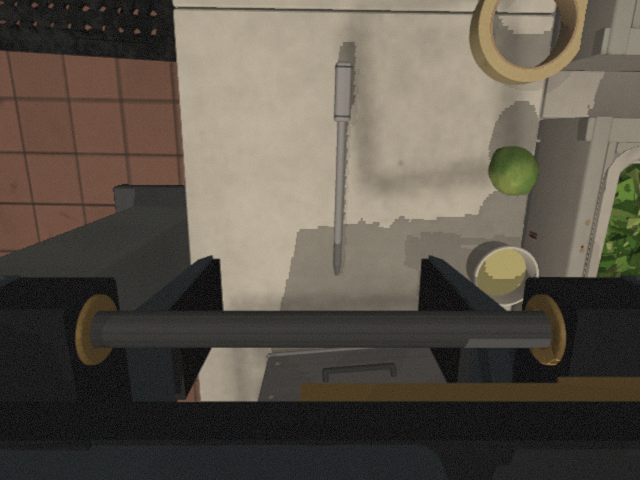

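```bash
cat > pinfit.py <<'E'
from h import *
s=env.state(); print(s["time_s"],s["ee_pos"].round(1),s["ee_rot"].round(2),s["gripper_width"])
f=env.grab_frame("wrist"); P=cloud(f)
m=(P[...,2]>4.5)&(P[...,2]<30)&(P[...,1]>180)&(P[...,1]<440)&(P[...,0]>480)&(P[...,0]<540)
Q=P[m]; ys=np.arange(215,415,8); r=[]
for y in ys:
    q=Q[abs(Q[:,1]-y)<4]
    if len(q)>8: a,b=np.percentile(q[:,0],[3,97]); r.append((y,(a+b)/2,b-a,np.percentile(q[:,2],90)))
r=np.array(r); print(r[::3].round(1)); g=r[:,0]>362
print("all",np.polyfit(r[:,0]-387,r[:,1],1),"shaft",np.polyfit(r[~g,0]-387,r[~g,1],1),"grip mean",r[g,1].mean())
E
python3 pinfit.py
```

```text
12.2 [491.1 271.4 257.9] [-1.799e+02  7.000e-02  9.059e+01] 91.06937435375875
[[215.  507.8   7.8  13.2]
 [239.  507.9   8.8  12.8]
 [263.  507.9   7.6  13.3]
 [287.  508.    8.5  12.7]
 [311.  508.1   7.6  13.1]
 [335.  508.1   8.2  13.4]
 [359.  508.4  12.3  16.1]
 [383.  508.4  14.8  17.4]
 [407.  508.5  15.4  17. ]]
all [4.14708287e-03 5.08534260e+02] shaft [5.13227294e-03 5.08646493e+02] grip mean 508.4908326172988
```

Pin axis at x = 508.5, y from 195 to 415, yaw −0.3°, grip centre at (508.5, 387). I go to grasp it.

Call:
move_arm(plan=[[[0.58,3.9,-3],-0.9,0.3],[[0.58,3.9,-3],0,0.3],[[0.58,4.06,-3],0,0.3],[[0,0,-4],0,0.3],[[0,0,-4],0,0.3]])

```text
time_s: 12.75
ee_pos: [509.9, 389.8, 88.4]
ee_rot: [179.9, -0.0, 89.6]
force: [0.0, 0.1, -0.4]
gripper_width: 64.2
gripper_force: 0.0
```

Call:
move_arm(plan=[[[0,0,-4],0,0.3],[[0,0,-2],0,0.3],[[0,0,0],0,0.3],[[0,0,0],0,0.3]])

```text
time_s: 13.15
ee_pos: [510.1, 389.3, 30.2]
ee_rot: [179.9, -0.0, 89.6]
force: [0.5, 0.4, -0.3]
gripper_width: 63.6
gripper_force: 0.0
```

```bash
python3 pinfit.py
```

```text
13.15 [510.1 389.3  30.2] [ 1.7994e+02 -4.0000e-02  8.9590e+01] 63.62654887027725
[[327.  508.3   8.3  12.8]
 [351.  508.1   7.3  13.2]
 [391.  508.4  15.4  16.8]]
all [3.46336105e-03 5.08492908e+02] shaft [-6.25886309e-03  5.07994523e+02] grip mean 508.5321362131892
```

Call:
move_arm(plan=[[[-0.15,0,-1.4],0.1,0.5],[[0,0,-1.2],0,1],[[0,0,0],0,1],[[0,0,0],0,1],[[0,0,0],0,1]], squeeze=45)

```text
time_s: 13.7
ee_pos: [507.9, 390.1, 3.5]
ee_rot: [180.0, -0.0, 89.8]
force: [0.4, 0.6, 1.0]
gripper_width: 27.1
gripper_force: 0.0
```

Call:
move_arm(plan=[[[0,0,0],0,1],[[0,0,0],0,1],[[0,0,0],0,1],[[0,0,0],0,1]])

```text
time_s: 14.1
ee_pos: [507.9, 390.1, 3.6]
ee_rot: [180.0, -0.0, 89.8]
force: [-0.5, -0.6, 2.3]
gripper_width: 15.7
gripper_force: 45.0
```

Call:
move_arm(plan=[[[0,0,1],0,1],[[0,0,3],1.5,1],[[0,0,3.3],2,1],[[0,0,2.5],2,1],[[0.1,-1,2],1,1]])

```text
time_s: 14.6
ee_pos: [509.0, 381.0, 123.7]
ee_rot: [179.9, -0.1, 96.4]
force: [-0.1, -0.4, -0.5]
gripper_width: 15.7
gripper_force: 45.0
```

Call:
move_arm(plan=[[[0.1,-3,0],0,1],[[0.1,-2.5,0],0,1],[[0,-1.3,0],0,1],[[0,0,0],0,1],[[0,0,0],0,1]])

```text
time_s: 15.1
ee_pos: [510.9, 312.4, 121.5]
ee_rot: [180.0, -0.1, 96.2]
force: [-0.7, -0.3, -1.0]
gripper_width: 15.6
gripper_force: 45.0
```

```bash
cat > goal.py <<'E'
from h import *
import sys
s=float(sys.argv[1]); a=np.radians(6.32); st=env.state()
T=np.array([543.35-np.sin(a)*s,3.25+np.cos(a)*s,121.6]); print("t",st["time_s"],"ee",st["ee_pos"].round(2),st["ee_rot"].round(2),"F",st["force"].round(1),"T",st["torque"].round(2)); print("d cm",((T-st["ee_pos"])/10).round(3),"yaw",96.32-st["ee_rot"][2])
E
python3 goal.py 296
python3 - <<'E'
from h import *
f=env.grab_frame("wrist"); P=cloud(f); save(f,"w8.png")
m=(P[...,2]>130)&(P[...,2]<137.5)&(P[...,1]>250)&(P[...,1]<345);Q=P[m]; print(len(Q),np.percentile(Q,[2,50,98],axis=0) if len(Q) else 0)
if len(Q)>30: print(cv2.minAreaRect(Q[:,:2].astype(np.float32)), np.linalg.lstsq(np.c_[Q[:,:2]-Q[:,:2].mean(0),np.ones(len(Q))],Q[:,2],rcond=None)[0])
f=env.grab_frame("scene")
for l in["pin_tip","pin_mid","box_hinge","lid_hinge"]: print(l,[(np.round(r["point"],1).tolist(),round(r["score"],2),np.round(p3(f,r["point"],126),1).tolist()) for r in env.landmark_of(f,l)[:2]])
save(f,"s8.png",(220,180,370,290),5)
E
```

```text
t 15.1 ee [510.88 312.45 121.46] [ 1.7997e+02 -5.0000e-02  9.6240e+01] F [-0.7 -0.3 -1. ] T [-0.05  0.05  0.03]
d cm [-0.012 -1.5    0.014] yaw 0.0778229966003039
3407 [[498.27838297 275.73585997 130.26320955]
 [511.32324919 322.0255504  133.66513887]
 [522.02515676 338.01561192 136.00382251]]
((517.4280395507812, 306.622802734375), (33.74785614013672, 68.40100860595703), 18.794633865356445) [-6.78221431e-03  1.48715451e-02  1.33474810e+02]
pin_tip [([281.9, 220.3], 0.55, [526.8, 114.2, 126.0]), ([309.7, 231.0], 0.16, [555.8, 13.7, 126.0])]
pin_mid [([263.5, 206.9], 0.49, [528.0, 213.3, 126.0])]
box_hinge [([307.8, 232.1], 0.81, [547.9, 13.0, 126.0])]
lid_hinge [([310.5, 232.5], 0.64, [552.7, 6.1, 126.0])]
```

View pics/s8.png

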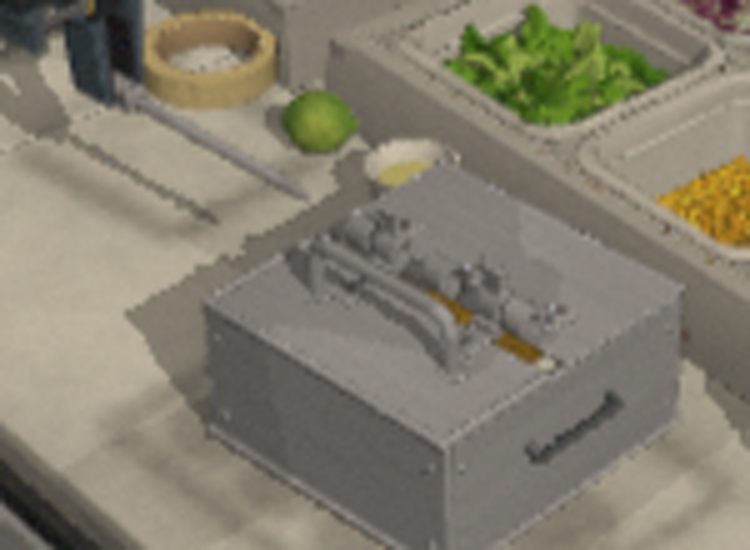

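```bash
cat > pl.py <<'E'
from h import *
from scipy.optimize import least_squares
def fit():
    Q=[]
    for n in("scene",):
        f=env.grab_frame(n); P=cloud(f); m=(P[...,2]>95)&(P[...,2]<150)&(P[...,0]>480)&(P[...,0]<560)&(P[...,1]>108)&(P[...,1]<262)
        Q.append(P[m])
        a=np.radians(6.32); X=np.array([np.cos(a),np.sin(a)]);Y=np.array([-X[1],X[0]]); O=np.array([543.35,3.25])
        d=P.reshape(-1,3); d=np.c_[(d[:,:2]-O)@X,(d[:,:2]-O)@Y,d[:,2]]
        q=Q[-1]; q=np.c_[(q[:,:2]-O)@X,(q[:,:2]-O)@Y,q[:,2]]
        print(n,len(q),"pin pts box frame: y-bins x,z")
        for y in range(100,265,20):
            t=q[abs(q[:,1]-y)<10]
            if len(t)>3: print(y,len(t),np.median(t,axis=0).round(1))
        for y in(66,0,-66):
            t=d[(abs(d[:,0])<15)&(abs(d[:,1]-y)<8)&(d[:,2]>122)&(d[:,2]<142)]
            if len(t): print("barrel",y,len(t),np.median(t,axis=0).round(1),np.percentile(t[:,[0,2]],[3,97],axis=0).round(1).tolist())
    f=env.grab_frame("scene"); fl,R,p=cam(f)
    for nm,w in dict(tip=[O[0]+Y[0]*115,O[1]+Y[1]*115,126],b66=[*(O+Y*66),136.5],b0=[*O,136.5],bm=[*(O-Y*66),136.5]).items():
        c=R.T@(np.array(w)-p); print(nm,(fl*c[:2]/c[2]+[f["cx"],f["cy"]]).round(1))
fit()
E
python3 pl.py
```

```text
scene 99 pin pts box frame: y-bins x,z
120 7 [ -3.  121.8 129.5]
140 15 [ -3.1 138.5 129. ]
160 13 [ -4.  156.6 128.7]
180 15 [ -3.1 180.7 126.3]
200 15 [ -0.8 202.  125.5]
220 11 [ -1.6 222.  127. ]
240 15 [ -0.4 240.2 126. ]
260 7 [ -3.3 257.6 126.7]
barrel 66 28 [ -6.8  64.8 133. ] [[-13.6, 123.6], [1.1, 138.0]]
barrel 0 32 [ -6.   -2.1 131.2] [[-14.2, 123.1], [9.0, 137.5]]
barrel -66 33 [ -7.4 -68.5 132.9] [[-14.4, 122.2], [3.1, 136.7]]
tip [282.3 219.4]
b66 [293.2 222.7]
b0 [308.6 231.3]
bm [324.7 240.2]
```

Call:
move_arm(plan=[[[0.15,-1.5,0],0.1,1],[[0.17,-1.5,0],0,1],[[0.11,-1.0,0],0,1],[[0.06,-0.5,0],0,1],[[0,0,0],0,1]])

```text
time_s: 16.0
ee_pos: [515.8, 265.8, 121.4]
ee_rot: [180.0, -0.0, 96.3]
force: [-0.8, 1.0, -0.2]
gripper_width: 15.7
gripper_force: 45.0
```

```bash
python3 goal.py 266
```

```text
t 16.0 ee [515.78 265.78 121.45] [179.99  -0.    96.28] F [-0.8  1.  -0.2] T [-0.07  0.06 -0.01]
d cm [-0.171  0.185  0.015] yaw 0.04113950730256022
```

Call:
move_arm(plan=[[[-0.1,0,0],0,1],[[0.06,-0.7,0],0,1],[[0.08,-0.7,0],0,1],[[0.06,-0.6,0],0,1],[[0,0,0],0,1]])

```text
time_s: 16.5
ee_pos: [516.6, 246.0, 121.3]
ee_rot: [-180.0, 0.0, 96.3]
force: [0.9, -0.2, -1.2]
gripper_width: 15.6
gripper_force: 45.0
```

```bash
python3 goal.py 224
```

```text
t 16.5 ee [516.57 246.05 121.27] [-1.7999e+02  2.0000e-02  9.6330e+01] F [ 0.9 -0.2 -1.2] T [-0.04  0.04 -0.01]
d cm [ 0.212 -2.016  0.033] yaw -0.010729586417824066
```

Call:
move_arm(plan=[[[0.09,-0.8,0],0,1],[[0.09,-0.8,0.02],0,1],[[0.09,-0.8,0],0,1],[[0,0,0],0,1]])

```text
time_s: 16.9
ee_pos: [519.3, 221.7, 121.5]
ee_rot: [-180.0, 0.0, 96.3]
force: [0.1, 0.2, -0.9]
gripper_width: 15.5
gripper_force: 45.0
```

```bash
python3 goal.py 200; python3 pl.py | head -9
```

```text
t 16.9 ee [519.33 221.7  121.49] [-1.7999e+02  2.0000e-02  9.6300e+01] F [ 0.1  0.2 -0.9] T [-0.04  0.06 -0.  ]
d cm [ 0.2   -1.966  0.011] yaw 0.016056069808811912
scene 182 pin pts box frame: y-bins x,z
120 17 [ -4.6 120.  128.7]
140 13 [ -2.8 141.4 128. ]
160 14 [ -3.  159.3 128.5]
180 19 [ -5.9 182.3 128.2]
200 64 [ -6.9 200.4 133.3]
220 47 [-15.9 217.6 136.7]
240 6 [-18.1 233.  135.7]
barrel 66 23 [ -7.1  65.4 132. ] [[-13.7, 124.1], [1.9, 138.9]]
```

Call:
move_arm(plan=[[[0.09,-0.8,0],0,1],[[0.09,-0.8,0],0,1],[[0.09,-0.8,0],0,1],[[0.08,-0.8,0],0,1],[[0,0,0],0,1]])

```text
time_s: 17.5
ee_pos: [522.8, 189.7, 121.5]
ee_rot: [-180.0, 0.0, 96.3]
force: [0.3, -0.7, -1.1]
gripper_width: 15.6
gripper_force: 45.0
```

```bash
python3 goal.py 156
```

```text
t 17.5 ee [522.83 189.71 121.49] [-1.80e+02  2.00e-02  9.63e+01] F [ 0.3 -0.7 -1.1] T [-0.02 -0.    0.02]
d cm [ 0.335 -3.141  0.011] yaw 0.019701492850984437
```

Call:
move_arm(plan=[[[0.09,-0.8,0],0,1],[[0.09,-0.8,0],0,1],[[0.08,-0.8,0],0,1],[[0.08,-0.75,0],0,1],[[0,0,0],0,1]])

```text
time_s: 18.0
ee_pos: [526.2, 158.4, 121.5]
ee_rot: [-180.0, 0.0, 96.3]
force: [0.2, -0.3, -0.7]
gripper_width: 15.9
gripper_force: 45.0
```

```bash
python3 goal.py 112
```

```text
t 18.0 ee [526.25 158.36 121.49] [-1.800e+02  1.000e-02  9.631e+01] F [ 0.2 -0.3 -0.7] T [-0.03  0.09  0.05]
d cm [ 0.478 -4.379  0.011] yaw 0.011711973165589029
```

Call:
move_arm(plan=[[[0.09,-0.8,0],0,1],[[0.09,-0.8,0],0,1],[[0.09,-0.8,0],0,1],[[0.08,-0.8,0],0,1],[[0,0,0],0,1]])

```text
time_s: 18.5
ee_pos: [529.7, 126.3, 121.5]
ee_rot: [-180.0, 0.0, 96.3]
force: [-0.3, 0.2, 0.1]
gripper_width: 15.3
gripper_force: 45.0
```

```bash
python3 goal.py 106
```

```text
t 18.5 ee [529.73 126.31 121.46] [-1.80e+02  1.00e-02  9.63e+01] F [-0.3  0.2  0.1] T [-0.02  0.06 -0.05]
d cm [ 0.195 -1.77   0.014] yaw 0.016845420457997307
```

Still free of force. Now the last 18 mm, slowly, until the stop.

Call:
move_arm(plan=[[[0.08,-0.7,0],0,1],[[0.06,-0.5,0],0,1],[[0.03,-0.3,0],0,1],[[0.02,-0.15,0],0,1],[[0,0,0],0,1]])

```text
time_s: 19.0
ee_pos: [531.6, 110.8, 121.5]
ee_rot: [180.0, -0.0, 96.4]
force: [-0.7, -0.7, -1.3]
gripper_width: 15.5
gripper_force: 45.0
```

Call:
move_arm(plan=[[[0.01,-0.1,0],0,1],[[0.01,-0.1,0],0,1]])

```text
time_s: 19.2
ee_pos: [531.8, 109.0, 121.5]
ee_rot: [180.0, -0.0, 96.4]
force: [-0.1, 0.1, -0.7]
gripper_width: 15.4
gripper_force: 45.0
```

```bash
python3 goal.py 106
```

```text
t 19.2 ee [531.76 109.03 121.48] [179.99  -0.    96.39] F [-0.1  0.1 -0.7] T [-0.05  0.04  0.03]
d cm [-0.007 -0.042  0.012] yaw -0.07058903720910337
```

Call:
move_arm(plan=[[[0.01,-0.1,0],0,1],[[0.01,-0.1,0],0,1],[[0.01,-0.05,0],0,1]])

```text
time_s: 19.5
ee_pos: [531.9, 107.7, 121.6]
ee_rot: [180.0, -0.2, 96.3]
force: [-1.6, 6.3, -0.4]
gripper_width: 15.5
gripper_force: 45.0
```

Call:
move_arm(plan=[[[0.01,-0.1,0],0,1]])

```text
time_s: 19.6
ee_pos: [532.0, 107.6, 121.6]
ee_rot: [180.0, -0.3, 96.3]
force: [-1.4, 10.7, -0.3]
gripper_width: 15.7
gripper_force: 45.0
```

Call:
move_arm(plan=[[[0,0,0],0,0.6],[[0,0,0],0,0.6],[[0,0,0],0,0.56],[[0,0,0],0,0.56],[[0,0,2],0,0.56]])

```text
time_s: 20.1
ee_pos: [530.3, 104.8, 139.4]
ee_rot: [-179.7, 0.0, 96.4]
force: [-1.2, 0.4, 0.1]
gripper_width: 39.7
gripper_force: 0.0
```

Call:
move_arm(plan=[[[0,0,4.5],0,0.56],[[0,-2,4.5],0,0.56],[[-1,-4.5,3],0,0.56],[[-2,-4.5,0],0,0.56],[[-1,-4,0],0,0.56]])

```text
time_s: 20.6
ee_pos: [492.2, -42.2, 260.1]
ee_rot: [179.9, 0.1, 96.4]
force: [0.6, -0.4, 0.3]
gripper_width: 40.2
gripper_force: 0.0
```

```bash
cat >> m.py <<'E'
Q=d[(abs(d[:,0])<14)&(d[:,1]>60)&(d[:,1]<150)&(d[:,2]>128)&(d[:,2]<137.5)]
for y in range(70,140,5):
    t=Q[abs(Q[:,1]-y)<2.5]
    if len(t)>5: print(y,len(t),np.percentile(t[:,0],[3,97]).round(1),np.percentile(t[:,2],90).round(1))
H=d[(d[:,2]>147)&(d[:,2]<160)&(d[:,0]<-30)&(d[:,0]>-75)&(abs(d[:,1])<46)]
if len(H)>20: print("handle",np.percentile(H,[3,50,97],axis=0).round(1))
E
python3 m.py w9.png
```

```text
20.6 [492.2 -42.2 260.1] [1.7987e+02 7.0000e-02 9.6410e+01] [ 0.6 -0.4  0.3] 40.203963084677554
lid_hinge []
box_hinge [([392.0, 175.0], 0.88, [541.8, 4.1, 136.3])]
lid_handle [([326.0, 180.0], 0.61, [492.9, -3.1, 155.1])]
sheet fit [-1.19579387e-02  1.00162380e-03  1.10176307e+02] 111.23212284948869
66 803 x [-10.    8.5] y [57.  74.9] ztop 137.2
43.5 512 x [-9.3  9.9] y [33.9 52.9] ztop 136.4
0 668 x [-10.    8.8] y [-8.6  9.2] ztop 136.8
-43.5 455 x [-9.3  9.6] y [-52.7 -34.3] ztop 136.5
-66 396 x [-9.4  9.1] y [-73.4 -56.7] ztop 137.0
70 208 [-9.6  8.3] 136.8
75 163 [-9.3  7.4] 136.1
80 178 [-7.8  7.4] 133.4
85 174 [-7.4  7.6] 133.2
90 181 [-7.4  7.4] 133.1
95 183 [-7.7  7.2] 132.9
100 174 [-7.2  7.8] 132.8
105 181 [-7.2  7.4] 132.6
110 193 [-7.1  7.9] 132.7
115 180 [-7.1  7.3] 132.6
120 53 [-7.1  8.3] 132.0
handle [[-55.9 -43.  152. ]
 [-51.2   3.2 155.3]
 [-46.5  43.9 156.9]]
```

View pics/w9.png

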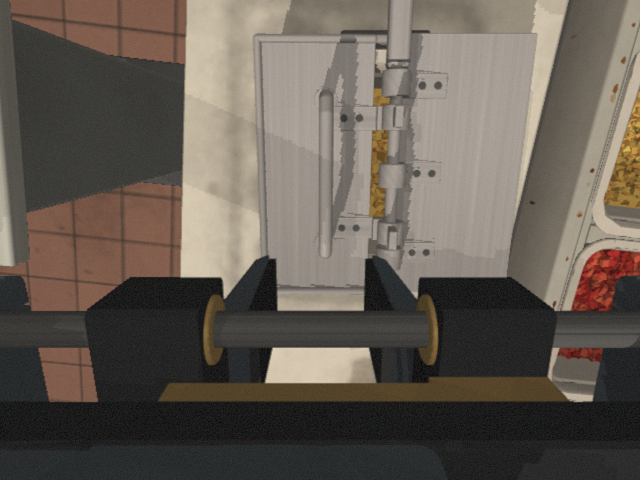

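Pin home: the grip butts against the end barrel at (398,65), and the shaft shows in every gap. Next I grasp the handle bar (326,175) with the fingertips.

Call:
move_arm(plan=[[[0,2,-2.5],0,0.56],[[0,1.9,-3],0,0.56],[[0,0,-3],0,0.56],[[0,0,-2.3],0,0.56],[[0,0,-0.9],0,0.56]])

```text
time_s: 21.3
ee_pos: [491.8, 0.1, 139.3]
ee_rot: [-179.7, -0.1, 96.5]
force: [-0.6, 0.6, 0.5]
gripper_width: 40.6
gripper_force: 0.0
```

Call:
move_arm(plan=[[[0,0,0],0,0.56],[[0,0,0],0,0.56]])

```text
time_s: 21.5
ee_pos: [494.1, -1.0, 142.6]
ee_rot: [179.9, 0.0, 96.4]
force: [0.4, -0.1, 0.1]
gripper_width: 40.2
gripper_force: 0.0
```

Run:
```python
import numpy as np
from h import env
print(env.state()["ee_pos"])
th=np.radians(np.r_[0,2,5,np.arange(10,106,5.0),106]); ph=np.radians(154.3)-th
x=57.7*np.cos(ph); z=57.7*np.sin(ph)
for t,a,b,c in zip(np.degrees(th)[1:],np.diff(x)*.0994,np.diff(x)*.011,np.diff(z)*.1): print(round(t),"[%.2f, %.2f, %.2f]"%(a,b,c))
```

```text
[494.07049655  -1.04632047 142.59682429]
2 [0.09, 0.01, 0.18]
5 [0.15, 0.02, 0.26]
10 [0.27, 0.03, 0.42]
15 [0.31, 0.03, 0.40]
20 [0.34, 0.04, 0.37]
25 [0.37, 0.04, 0.34]
30 [0.40, 0.04, 0.30]
35 [0.43, 0.05, 0.27]
40 [0.45, 0.05, 0.23]
45 [0.46, 0.05, 0.19]
50 [0.48, 0.05, 0.15]
55 [0.49, 0.05, 0.10]
60 [0.50, 0.05, 0.06]
65 [0.50, 0.06, 0.02]
70 [0.50, 0.06, -0.03]
75 [0.50, 0.05, -0.07]
80 [0.49, 0.05, -0.11]
85 [0.48, 0.05, -0.16]
90 [0.46, 0.05, -0.20]
95 [0.44, 0.05, -0.24]
100 [0.42, 0.05, -0.28]
105 [0.39, 0.04, -0.31]
106 [0.08, 0.01, -0.07]
```

Call:
move_arm(plan=[[[-0.18,0,0],0,1],[[0,0,0],0,1],[[0,0,0],0,1],[[0,0,0],0,1],[[0,0,0],0,1]], squeeze=20)

```text
time_s: 22.0
ee_pos: [491.5, -1.6, 142.2]
ee_rot: [179.9, 0.0, 96.4]
force: [0.7, -0.8, 2.1]
gripper_width: 9.1
gripper_force: 20.0
```

Call:
move_arm(plan=[[[0,0,0],0,1],[[0.09,0.01,0.18],0,1],[[0.15,0.02,0.26],0,1],[[0.27,0.03,0.42],0,1],[[0,0,0],0,1]])

```text
time_s: 22.5
ee_pos: [496.3, -0.9, 150.3]
ee_rot: [-179.9, -0.0, 96.4]
force: [-0.9, -0.2, -4.1]
gripper_width: 9.5
gripper_force: 20.0
```

```bash
python3 m.py w10.png | tail -18
```

```text
66 1749 x [-10.1   8.3] y [57.2 75.3] ztop 136.9
43.5 1037 x [-8.1 10.5] y [34.4 52.9] ztop 138.4
0 693 x [-10.    8.6] y [1.4 9.6] ztop 136.8
70 457 [-9.8  8.1] 136.6
75 417 [-9.4  7.7] 136.2
80 402 [-6.8  8.2] 135.1
85 433 [-6.7  8.1] 135.1
90 431 [-6.7  7.9] 135.1
95 436 [-6.6  8.1] 134.9
100 451 [-6.7  8.2] 134.9
105 456 [-6.6  8.1] 134.8
110 473 [-6.6  8.3] 134.7
115 476 [-6.5  8.1] 134.7
120 488 [-6.6  8.1] 134.8
125 413 [-6.7  8.5] 134.7
handle [[-58.5 -38.5 151.3]
 [-41.9  17.8 158.5]
 [-34.6  40.5 159.9]]
```

Call:
move_arm(plan=[[[0.31,0.03,0.4],0,1],[[0.34,0.04,0.37],0,1],[[0.37,0.04,0.34],0,1],[[0.4,0.04,0.3],0,1],[[0.43,0.05,0.27],0,1]])

```text
time_s: 23.2
ee_pos: [514.6, 1.2, 167.5]
ee_rot: [-179.9, -0.0, 96.4]
force: [-4.9, -0.2, -0.6]
gripper_width: 9.3
gripper_force: 20.0
```

Call:
move_arm(plan=[[[0.45,0.05,0.23],0,1],[[0.46,0.05,0.19],0,1],[[0.48,0.05,0.15],0,1],[[0.49,0.05,0.1],0,1],[[0,0,0],0,1]])

```text
time_s: 23.7
ee_pos: [534.7, 3.1, 175.5]
ee_rot: [179.9, 0.0, 96.4]
force: [-5.1, -0.6, 5.8]
gripper_width: 9.3
gripper_force: 20.0
```

```bash
python3 m.py w11.png | sed -n '1p;5,12p'
```

```text
23.7 [534.7   3.1 175.5] [1.7987e+02 2.0000e-02 9.6390e+01] [-5.1 -0.6  5.8] 9.312592937346205
66 1378 x [-9.7  9.5] y [57.2 75.5] ztop 136.9
43.5 1166 x [-4.8 14.7] y [34.4 52.5] ztop 138.1
0 265 x [-1.3 10. ] y [2.2 9.7] ztop 136.8
-66 67 x [-1.4 -0. ] y [-74.  -56.8] ztop 137.3
70 372 [-9.7  9. ] 136.7
75 309 [-8.6  8.6] 136.2
80 310 [-6.   8.6] 134.2
85 307 [-6.4  9. ] 134.1
```

Call:
move_arm(plan=[[[0.5,0.05,0.06],0,1],[[0.5,0.06,0.02],0,1],[[0.5,0.06,-0.03],0,1],[[0.5,0.05,-0.07],0,1],[[0,0,0],0,1]])

```text
time_s: 24.4
ee_pos: [555.3, 5.3, 173.9]
ee_rot: [179.9, 0.0, 96.4]
force: [-2.3, -0.4, 4.7]
gripper_width: 9.4
gripper_force: 20.0
```

Call:
move_arm(plan=[[[0.49,0.05,-0.11],0,1],[[0.48,0.05,-0.16],0,1],[[0.46,0.05,-0.2],0,1],[[0,0,0],0,1]])

```text
time_s: 24.8
ee_pos: [568.9, 6.9, 168.3]
ee_rot: [180.0, 0.0, 96.4]
force: [-1.1, -0.0, 1.3]
gripper_width: 9.3
gripper_force: 20.0
```

Call:
move_arm(plan=[[[0.44,0.05,-0.24],0,1],[[0.42,0.05,-0.28],0,1],[[0,0,0],0,1]])

```text
time_s: 25.1
ee_pos: [577.3, 7.8, 163.2]
ee_rot: [180.0, -0.0, 96.4]
force: [-1.4, -1.5, 2.0]
gripper_width: 9.5
gripper_force: 20.0
```

Run:
```python
from barr import *
f,P=look("w12.png")
a=np.radians(6.3); X=np.array([np.cos(a),np.sin(a)]);Y=np.array([-X[1],X[0]]); O=np.array([543.35,3.25])
f=env.grab_frame("scene");P=cloud(f);save(f,"s12.png",(240,150,380,290),4)
d=P.reshape(-1,3); d=np.c_[(d[:,:2]-O)@X,(d[:,:2]-O)@Y,d[:,2]]
Q=d[(d[:,0]>-60)&(d[:,0]<60)&(abs(d[:,1]+75)<20)&(d[:,2]>145)&(d[:,2]<245)]
print(len(Q),np.percentile(Q,[2,50,98],axis=0).round(1)); print(np.polyfit(Q[:,2],Q[:,0],1))
```

```text
25.1 [577.3   7.8 163.2] [179.97  -0.    96.38] [-1.4 -1.5  2. ] 9.457173289206112
lid_hinge []
box_hinge [([258.0, 267.0], 0.56, [545.2, 6.2, 136.4])]
lid_handle [([325.0, 298.0], 0.92, [579.7, 9.5, 175.1])]
294 [[-17.2 -94.  146.9]
 [ -7.9 -74.8 192.2]
 [  2.4 -56.4 230.8]]
[  0.16585775 -39.53752054]
```

Lid is at about 99° and the forces are small. A little further, then release.

Call:
move_arm(plan=[[[0.39,0.04,-0.31],0,1],[[0.15,0.02,-0.13],0,1],[[0,0,0],0,0.63],[[0,0,0],0,0.63],[[0,0,0],0,0.63]])

```text
time_s: 25.85
ee_pos: [582.5, 8.5, 159.5]
ee_rot: [179.9, -0.0, 96.4]
force: [0.5, -0.0, 0.2]
gripper_width: 30.3
gripper_force: 0.2
```

Call:
move_arm(plan=[[[0,0,0],0,0.63],[[0,0,0],0,0.63]])

```text
time_s: 26.05
ee_pos: [582.1, 8.4, 159.4]
ee_rot: [180.0, -0.0, 96.4]
force: [-0.3, 0.7, 0.8]
gripper_width: 33.6
gripper_force: 0.2
```

```bash
cat > lean.py <<'E'
from h import *
s=env.state(); print(s["time_s"],s["ee_pos"].round(1),s["force"].round(1),s["gripper_width"])
a=np.radians(6.3); X=np.array([np.cos(a),np.sin(a)]);Y=np.array([-X[1],X[0]]); O=np.array([543.35,3.25])
f=env.grab_frame("scene");P=cloud(f);save(f,"s13.png",(170,120,430,315),3)
d=P.reshape(-1,3); d=np.c_[(d[:,:2]-O)@X,(d[:,:2]-O)@Y,d[:,2]]
Q=d[(d[:,0]>-60)&(d[:,0]<90)&(abs(d[:,1]+75)<20)&(d[:,2]>145)&(d[:,2]<225)]
k=np.polyfit(Q[:,2],Q[:,0],1); print(len(Q),"theta",90+np.degrees(np.arctan(k[0])))
E
python3 lean.py
```

```text
26.05 [582.1   8.4 159.4] [-0.3  0.7  0.8] 33.56127455097252
274 theta 101.43205884604208
```

Call:
move_arm(plan=[[[0.4,0.04,-0.1],0,0.63],[[0.3,0.03,-0.1],0,0.63],[[0,0,0],0,0.63],[[0,0,0],0,0.63]])

```text
time_s: 26.5
ee_pos: [589.1, 9.1, 157.2]
ee_rot: [-180.0, 0.0, 96.4]
force: [-0.6, 0.2, -0.1]
gripper_width: 33.5
gripper_force: 0.2
```

```bash
python3 lean.py
python3 - <<'E'
from h import *
f=env.grab_frame("wrist"); fl,R,p=cam(f); P=cloud(f)
a=np.radians(6.3); X=np.array([np.cos(a),np.sin(a)]);Y=np.array([-X[1],X[0]]); O=np.array([543.35,3.25])
d=P.reshape(-1,3); d=np.c_[(d[:,:2]-O)@X,(d[:,:2]-O)@Y,d[:,2]]
Q=d[(abs(d[:,1]-85)<20)&(d[:,2]>145)&(d[:,2]<245)&(d[:,0]>-40)&(d[:,0]<80)]
print(len(Q)); 
for z in range(145,245,10):
    t=Q[abs(Q[:,2]-z)<5]
    if len(t)>5: print(z,len(t),np.percentile(t[:,0],[5,50,95]).round(1))
E
```

```text
26.5 [589.1   9.1 157.2] [-0.6  0.2 -0.1] 33.481178949500546
293 theta 105.08250272915383
4438
145 15 [-8.1 -6.7 -5.5]
155 30 [-6.8 -5.  -3.6]
165 31 [-3.6 -2.2 -0.4]
175 34 [-0.9  0.7  2.6]
185 37 [1.9 3.6 5.2]
195 30 [5.  6.5 7.9]
205 32 [ 7.7  9.1 10.5]
215 24 [11.1 11.8 13.4]
225 3933 [10.1 13.3 15.3]
235 272 [11.3 12.7 14.4]
```

The lid is leaning on the front finger's back. Drawing the fingers straight up should let it fall onto its stops.

Call:
move_arm(plan=[[[0,0,1],0,0.63],[[0,0,2],0,0.63],[[0,0,3],0,0.63],[[0,0,4],0,0.63],[[0,0,4],0,0.63]])

```text
time_s: 27.1
ee_pos: [588.4, 9.1, 299.3]
ee_rot: [-180.0, -0.0, 96.4]
force: [0.7, -0.6, 0.2]
gripper_width: 33.8
gripper_force: 0.0
```

Call:
move_arm(plan=[[[-2,0,4],0,0.63],[[-4,0,1],0,0.63],[[-4,0,0],0,0.63],[[0,0,0],0,0.63]])

```text
time_s: 27.5
ee_pos: [484.5, 9.2, 349.6]
ee_rot: [180.0, 0.0, 96.4]
force: [1.2, -0.3, 0.8]
gripper_width: 33.5
gripper_force: 0.0
```

```bash
python3 lean.py; sleep 0
python3 - <<'E'
from h import *
a=np.radians(6.3); X=np.array([np.cos(a),np.sin(a)]);Y=np.array([-X[1],X[0]]); O=np.array([543.35,3.25])
f=env.grab_frame("wrist"); P=cloud(f); save(f,"w14.png")
d=P.reshape(-1,3); d=np.c_[(d[:,:2]-O)@X,(d[:,:2]-O)@Y,d[:,2]]
Q=d[(abs(d[:,1])<95)&(d[:,2]>200)&(d[:,2]<240)&(abs(d[:,0])<80)]
if len(Q): print(len(Q),np.percentile(Q,[2,50,98],axis=0).round(1))
E
```

```text
27.5 [484.5   9.2 349.6] [ 1.2 -0.3  0.8] 33.49366290813504
342 theta 116.25303400174764
4697 [[ 15.7 -31.8 200.7]
 [ 23.   36.  216.3]
 [ 31.3  92.7 226.4]]
```

Call:
move_arm(plan=[[[0,0,0],0,0.63],[[0,0,0],0,0.63],[[0,0,0],0,0.63],[[0,0,0],0,0.63],[[0,0,0],0,0.63]])

```text
time_s: 28.1
ee_pos: [489.3, 9.1, 347.0]
ee_rot: [-180.0, -0.0, 96.4]
force: [0.9, -0.0, -0.0]
gripper_width: 33.8
gripper_force: 0.0
```

```bash
python3 m.py w15.png | tail -14; python3 lean.py
python3 - <<'E'
from h import *
f=env.grab_frame("top")
for l in["salt_shaker","chilli_shaker","ramekin","lime"]: print(l,[(np.round(r["point"]).tolist(),round(r["score"],2)) for r in env.landmark_of(f,l)[:1]])
E
```

```text
sheet fit [-9.35779881e-02  8.36738540e-03  9.70910350e+01] 105.28323975805192
66 38 x [-10.3  -8.7] y [57.4 74.3] ztop 131.3
43.5 61 x [-14.4 -11.1] y [34.4 51.4] ztop 138.6
0 36 x [-10.4  -8.6] y [-7.8  8.9] ztop 132.3
-43.5 28 x [-14.2  -8.9] y [-40.4 -35. ] ztop 138.6
70 10 [-9.7 -8.7] 131.1
75 6 [-9.6 -8.8] 132.0
80 6 [-9.8 -8.9] 130.4
105 80 [-8.7  5.8] 133.8
110 102 [-8.8  5.7] 133.9
115 98 [-9.   6.8] 133.8
120 95 [-8.4  6.2] 133.8
125 104 [-8.6  5.9] 133.9
130 60 [-7.7  5.1] 133.4
28.3 [489.    9.1 347.3] [0.4 0.  0.6] 33.80269357515446
331 theta 115.40136271109077
salt_shaker [([220.0, 199.0], 0.73)]
chilli_shaker []
ramekin [([249.0, 202.0], 0.64)]
lime [([219.0, 197.0], 0.42)]
```

```bash
python3 -c "
from workcell import env
print(env.job_done())"
```

```text
the job is handed in; nothing more can be done
None
```

The job is handed in at about 28 s of the 72 s: the lid is back on the box, the pin is fully home through all five barrels, and the lid stands open by itself at about 115° on its stops. I never moved near the shakers, ramekin or lime; the last top picture found the ramekin and lime in place but did not confirm the shakers.

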